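# Index the platform lever to its next hole

## Task

Raise the weighing platform one step: draw the spring index pin at the end of the cast-iron lever, swing the lever counter-clockwise (seen from above), and let the pin drop fully home into the first hole of the brass sector, not the second, so that the lever is locked with the platform up. Never force the pin against the plates, neither sideways nor downwards; keep the brass counterweight and the tally block standing on the platform, and leave the tin whistle and the tag holder where they lie.

Things in the scene. Friction and masses are not known exactly. Their poses are not given: they have to be found in the camera images.
- knob (a point): Centre of the red pull knob of the spring index pin: an upright cylinder, 28 mm diameter, 34 mm tall. With the pin home its underside is 74 mm, its top 108 mm above the table. 6 mm under it is the lever's end boss (34 mm diameter, top 68 mm above the table). Nothing else as tall stands within 60 mm. The spring pulls the knob down with 11 N when home, 14 N fully drawn.
- pin (a joint): Height of the index pin (steel, 10 mm diameter, round tip, fixed under the knob) in m: 0 = fully home in a hole; about 0.010 = tip resting on the dark ring or on the brass sector, whose top is 1 mm higher (the round tip rides over that step); above 0.012 it clears everything; 0.018 = fully drawn, hard stop.
- pivot (a point): The lever's vertical pivot axis, at the top of the steel button on its hub, 77 mm above the table. The pin's axis is always 140 mm from it, so the direction from here to the knob is the lever's direction.
- lever (a joint): Angle of the cast-iron lever in rad: 0 = parked, pin in the parking hole; grows as it swings counter-clockwise seen from above; hard stop at 1.02. It lifts the platform 35 mm per rad; with that load and its stiff hinge it takes about 5 to 8 N at the knob to swing it up, and it stays where it is left, also between holes.
- index_base: Fixed dark iron base disc, 344 mm diameter; origin at its underside on the pivot axis, parked lever 2.84 rad from +x. Its ring carries the parking hole, then an adjustable brass sector, its position not measured: first hole anywhere from lever 0.44 to 0.66 rad, second 0.28 further, no hole before. Holes are 13 mm along the swing; the pin enters within 1.5 mm, then locks the lever rigidly.
- platform_top (a point): Centre of the top of the steel weighing platform, a plate 150 x 190 mm and 8 mm thick, 80 mm above the table with the lever parked, 155 mm from the pivot axis, turned 1.8 rad clockwise from the parked lever.
- counterweight: Brass counterweight standing on the platform: 48 mm in diameter, 60 mm tall with a small head; origin at the centre of its underside, z up.
- tally_block: Notched wooden tally block lying on the platform, 36 x 60 x 30 mm; origin at the centre of its underside, z up.
- whistle: Tin whistle lying on the table, about 200 mm long and 15 mm thick, along its x axis, red mouthpiece at -x; origin on its underside.
- tag_holder: Navy plastic parcel tag holder lying flat on the table, 70 x 110 x 10 mm; origin at the centre of its underside.
Not all that is in view belongs to the job. Several things have the shape of the tally_block; the one meant has the colours described above. Of the things that look like the counterweight, the smaller one is meant.

How it is judged (in metres and radians):
On the way, in this order (a step that is already met when the one before it is completed fails the run):
1. the pin is drawn clear of the parking hole while the lever is still parked (value of joint pin above 0.0105 m and value of joint lever below 0.12 rad), for 0.05 s.
2. the lever is swung counter-clockwise with the pin out (value of joint pin above 0.006 m and value of joint lever above 0.3 rad), for 0.05 s.
At the end, for the whole second after the job is handed in: Pin within 2.5 mm of fully home, lever at rest at 0.41 to 0.69 rad (first hole of the brass sector); counterweight and tally block upright (0.1 rad) on the platform within 90 mm of its centre; whistle and tag holder within 20 mm of where they lay (value of joint pin below 0.0025 m and value of joint lever between 0.41 and 0.69 rad and velocity of joint lever between -0.05 and 0.05 rad/s and angle between each of counterweight, tally_block's own z axis and vertical below 0.1 rad and distance between each of counterweight, tally_block and platform_top below 0.09 m and distance of each of whistle, tag_holder from where it was at the start of the episode below 0.02 m); the robot touches nothing.
It fails at once if the pin is forced against the plates or a hole's wall with more than 25 N (contact force between pin_c0 and anything else above 25 N).
It fails at once if the counterweight or the tally block tips over (angle between any of counterweight, tally_block's own z axis and vertical above 0.5 rad).
It fails at once if the whistle or the tag holder is pushed away (distance of any of whistle, tag_holder from where it was at the start of the episode above 0.02 m).
It also fails if it takes over 45 s, if anything falls off the work surface, if the arm or the gripper's body presses on something with over 40 N, if the wrist force passes 120 N, or if a joint passes its speed limit or range.

## Robot

A 7-joint arm with a two-finger parallel gripper is mounted at the origin on the work surface. World frame = base frame: x ahead of the robot, y to its left, z up, the work surface at z = 0. Lengths are in m, angles in degrees, forces in N, time in s.
With the tool pointing down it reaches from about 0.4 to 0.9 m from the base axis. Payload 5.6 kg.
Tool frame: the origin (TCP) lies at the very end of the fingers, on their centre line; the grasp point (between the pads) lies bot.grip_depth behind it (bot.grip_depth is the distance from the TCP to the grasp point, in m); z points along the fingers, y is the line along which they close (so a half turn about z gives the same grasp; the last joint's range is limited). The gripper opens to 92 mm and grips with 3 to 60 N. Pads are 20 mm wide; open, the fingers measure 128 mm over their backs; the gripper's body (75 mm by 189 mm) begins 69 mm behind the grasp point.
Start: joints at [-71.906, 26.786, -0.665, 91.828, 0.344, 61.387, -3.226], TCP at [0.228, 0.609, 0.215] pointing down, gripper open.
Joint ranges: [-144.91, 144.91], [-17.63, 115.5], [-89.93, 88.59], [15.96, 139.68], [-74.01, 254.01], [8.47, 105.57], [-167.45, 167.45]. Speed limits (degrees/s): [147.25, 147.25, 180, 180, 180, 180, 180].

## Interface

Orientations are given as [roll, pitch, yaw] about the fixed x, y, z axes, in that order (R = Rz(yaw) Ry(pitch) Rx(roll)).
In Python, from bench import sensors, cams, sign_off, bot gives the robot as it stands.
- The arm moves only by the tool drive_tool, never from a script. Its argument "steps" is one flat list of numbers, 7 for each row, row after row: the shift along the tool's x, y, z in mm, then the turn, a rotation vector about the tool's x, y, z in units of 10 degrees (1.0 is 10 degrees), then the closure, from -1 (fully open) to 1 (shut). A call has 1 to 8 rows; each row shifts and turns the commanded pose from where the row before left it, along the tool's axes as they then stand; what a row does not reach is not made up. A row lasts 1/8 s, in which the tool goes at most 62.5 mm and 10.7 degrees, less where a joint would pass 70% of its speed; a pose out of reach is approached as far as the arm can. A call with a gripper value outside its range is refused whole. The fingers move at their own pace and stop on an object; the grip force is fixed at half the most. Time passes only in rows, so rows that do not move let the fingers close. It gives the time, the measured TCP pose, the force, the opening and the grip force at its end, in the units of the state.
- sensors.get_state(): the state, without advancing time (a new reading comes with each control period).
- cams.snapshot(name): name is "scene" or "side" or "wrist"; returns the picture (480x640x3 uint8, red, green, blue); there is no depth.
- cams.get_calibration(name): a dict with "vertical_fov" (degrees; the focal length in pixels is half the picture's height over the tangent of half this angle, whatever the lens; pixels are square), "cx", "cy" (the principal point, pixels), "view" (4x4, takes a point from world to camera coordinates); the wrist camera has in their place "mount" (4x4, takes a point from camera to tool coordinates, whose origin is the TCP and whose axes are the flange's). Camera axes: x right, y down, z forward; pixel columns grow to the right and rows downward; lengths in m; the calibration is good to about 2 mm. A picture is of the moment at which its call begins: read the wrist's pose just before it. get_calibration takes no time and is no camera call.
- sign_off(): hands the job in; it is judged then, once.
The state is a dict: "clock": time; "joints": joint angles; "dq": joint speeds; "joint_efforts": joint torques, N m; "tool_pos": TCP position; "tool_rot": TCP orientation; "contact_force": force on the tool from outside, world axes, zero at the start; "wrist_torque": the same for the moment, N m; "gripper_width": finger opening in m; "gripper_force": force on a finger pad.
Only numpy, scipy, OpenCV 4.12 (cv2) and the standard library are available. Lean on these libraries where they do the work, as an engineer would, in place of code of your own. Each camera call takes 0.05 s, during which the arm holds its last target. There are 200 camera calls.

## Working session

There is one attempt and no reset: what is moved stays moved. The work goes in short steps, Python scripts to look and compute and a tool call to move; the robot and the scene stay as the last step left them, time stands still between calls to the robot, and variables do not carry over. Pictures are saved under pics/ and viewed, at most 10 in all, crops included, and the job is handed in when it is done.

Besides the shell and the picture viewer there is one more tool, called after "Call:" by a JSON object that holds its "name" and its "arguments". drive_tool: Moves the arm, as the interface text tells. Its arguments: {"type":"object","properties":{"steps":{"type":"array","items":{"type":"number"}}},"required":["steps"]}

```bash
ls; mkdir -p pics; python3 - <<'E'
from bench import sensors, cams, bot
import cv2,numpy as np
s=sensors.get_state();print(s,bot.grip_depth)
for n in("scene","side","wrist"):
    print(n,cams.get_calibration(n))
a=[cv2.cvtColor(cams.snapshot(n),cv2.COLOR_RGB2BGR) for n in("scene","side","wrist")]
for n,i in zip(("scene","side","wrist"),a): cv2.imwrite(f"pics/{n}0.png",i)
E
```

```text
pics
{'clock': 0.0, 'joints': array([-71.90746525,  26.8376909 ,  -0.66349655,  91.87980893,
         0.34294076,  61.38513331,  -3.22674277]), 'dq': array([0.07233027, 0.02121903, 0.04325127, 0.0112923 , 0.08968279,
       0.00098018, 0.01064592]), 'joint_efforts': array([-1.23781032e-03, -5.20569742e+01, -1.24768959e-02, -2.43747264e+01,
       -5.65382454e-02,  1.72994589e-02,  1.43123139e-04]), 'tool_pos': array([0.22810677, 0.60805141, 0.21362921]), 'tool_rot': array([-1.79899572e+02,  6.88801290e-03,  1.59437535e+02]), 'contact_force': array([ 0.2559323 ,  0.25982284, -0.89407019]), 'wrist_torque': array([-0.0384343 ,  0.03419828,  0.03676152]), 'gripper_force': 0.0, 'gripper_width': 0.09181541687343207} 0.0187
scene {'vertical_fov': 45.667714969699446, 'cx': 324.8985585405066, 'cy': 239.56680608443298, 'view': array([[-0.54740581,  0.83672988, -0.01516549,  0.34076026],
       [ 0.57063728,  0.35994447, -0.73811454, -0.27043109],
       [-0.61214376, -0.41270218, -0.67450495,  1.5771373 ],
       [ 0.        ,  0.        ,  0.        ,  1.        ]])}
side {'vertical_fov': 46.50352957841465, 'cx': 317.15835825608116, 'cy': 244.07093024916688, 'view': array([[ 0.75853042, -0.65133478, -0.01986477, -0.46994207],
       [-0.42386356, -0.47000947, -0.77422915,  0.33100886],
       [ 0.49494575,  0.59569631, -0.63259356,  0.71264371],
       [ 0.        ,  0.        ,  0.        ,  1.        ]])}
wrist {'vertical_fov': 61.95813784250436, 'cx': 316.71851308458565, 'cy': 241.1912367026448, 'mount': array([[ 2.51569177e-04, -9.55564690e-01, -2.94781378e-01,
         8.40412273e-02],
       [ 9.99999745e-01,  4.35037109e-05,  7.12387276e-04,
         5.93809331e-04],
       [-6.67908042e-04, -2.94781482e-01,  9.55564457e-01,
        -1.69414346e-01],
       [ 0.00000000e+00,  0.00000000e+00,  0.00000000e+00,
         1.00000000e+00]])}
```

View pics/scene0.png

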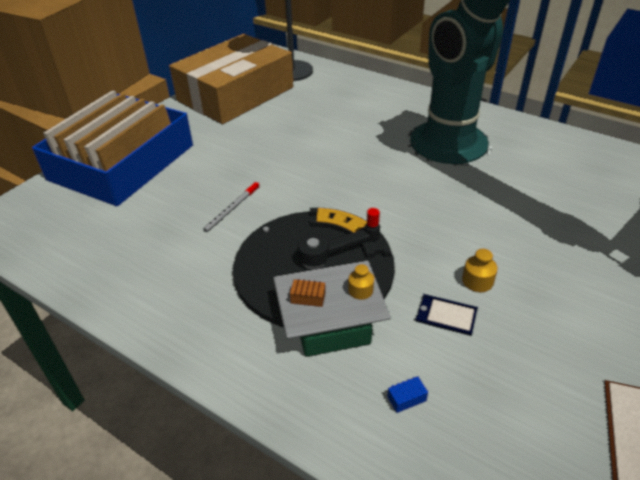

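View pics/side0.png

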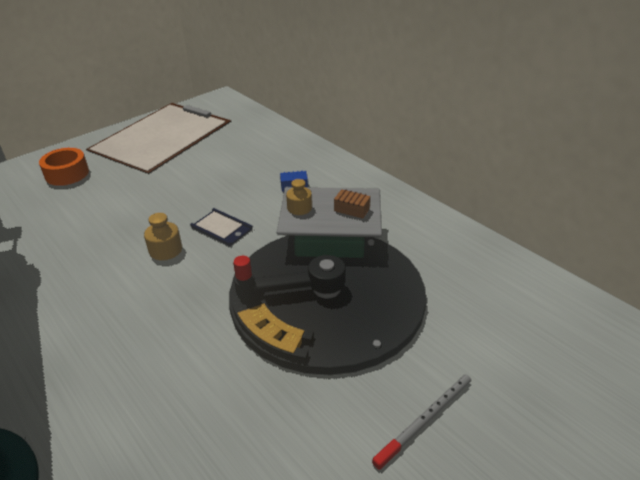

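The scene view shows the red knob at (373,217), pivot button at (313,243), and sector holes at about (347,219) and (335,217). The side view shows the knob at (243,267), button at (327,265), and holes at about (263,323) and (280,333). The knob could be confused with the whistle's red mouthpiece, at (254,187) in scene and (387,454) in side, or the orange ring at (65,166) in side. The upright red cylinder at the lever's end is the knob. The smaller counterweight and the brown tally block are the ones on the platform.

```bash
cat > h.py <<'E'
import cv2,numpy as np
from bench import cams
def cam(n):
    c=cams.get_calibration(n);f=240/np.tan(np.radians(c["vertical_fov"]/2))
    return np.array([[f,0,c["cx"]],[0,f,c["cy"]],[0,0,1]]),c
def P(n):
    K,c=cam(n);return K@c["view"][:3]
def tri(a,b):
    X=cv2.triangulatePoints(P("scene"),P("side"),np.array(a,float).reshape(2,1),np.array(b,float).reshape(2,1))
    return (X[:3]/X[3]).ravel()
def proj(n,X):
    u=P(n)@np.append(X,1);return u[:2]/u[2]
def ray(n,p,z):
    K,c=cam(n);V=c["view"];R=V[:3,:3];o=-R.T@V[:3,3];d=R.T@np.linalg.solve(K,[p[0],p[1],1]);return o+d*(z-o[2])/d[2]
def blobs(m,mn=8):
    n,l,s,c=cv2.connectedComponentsWithStats(m.astype(np.uint8));return [(c[i].round(1),s[i]) for i in range(1,n) if s[i][4]>=mn]
E
python3 - <<'E'
from h import *
K={}
for n,bx,hb in(("scene",(350,200,395,240),(308,203,366,236)),("side",(225,250,260,290),(232,298,308,358))):
    im=cv2.imread(f"pics/{n}0.png");hsv=cv2.cvtColor(im,cv2.COLOR_BGR2HSV)
    H,S,V=cv2.split(hsv)
    red=((H<6)|(H>174))&(S>150)&(V>80)
    x0,y0,x1,y1=bx
    m=np.zeros_like(red);m[y0:y1,x0:x1]=red[y0:y1,x0:x1]
    print(n,"red",blobs(m)); K[n]=blobs(m)[0][0]
    st=(S<70)&(V>90);bxs={"scene":(300,232,328,252),"side":(312,255,342,275)}[n]
    x0,y0,x1,y1=bxs;m[:]=0;m[y0:y1,x0:x1]=st[y0:y1,x0:x1];print("steel",blobs(m))
    K[n+"p"]=max(blobs(m),key=lambda b:b[1][4])[0]
    br=(H>12)&(H<30)&(S>120)&(V>90);x0,y0,x1,y1=hb
    cs,hi=cv2.findContours(br[y0:y1,x0:x1].astype(np.uint8),cv2.RETR_CCOMP,cv2.CHAIN_APPROX_NONE)
    for c,h in zip(cs,hi[0]):
        if len(c)>5:print("hole" if h[3]>=0 else "out",len(c),c.reshape(-1,2).mean(0)+[x0,y0])
k=tri(K["scene"],K["side"]);p=tri(K["scenep"],K["sidep"]);print(k,p,np.linalg.norm((k-p)[:2]),np.arctan2(*(k-p)[1::-1]))
for n in("scene","side"):print(ray(n,K[n],.091),ray(n,K[n+"p"],.077))
big=cv2.resize(cv2.imread("pics/side0.png")[235:365,215:355],None,fx=4,fy=4,interpolation=2)
b2=cv2.resize(cv2.imread("pics/scene0.png")[195:265,290:400],None,fx=4,fy=4,interpolation=2)
o=np.zeros((520,560,3),np.uint8);o[:]=big;cv2.imwrite("pics/c1.png",o);cv2.imwrite("pics/c2.png",b2)
E
```

```text
scene red [(array([373. , 216.7]), array([368, 208,  11,  19, 185], dtype=int32))]
steel [(array([312.7, 241.9]), array([307, 238,  12,   9,  81], dtype=int32))]
out 113 [339.40707965 218.54867257]
hole 15 [347.8        219.26666667]
hole 15 [331.33333333 215.2       ]
side red [(array([241.4, 263.8]), array([234, 256,  16,  24, 182], dtype=int32))]
steel [(array([326.3, 263.9]), array([320, 260,  14,   9, 101], dtype=int32))]
out 149 [271.71812081 327.83221477]
hole 30 [280.23333333 334.9       ]
hole 29 [262.24137931 323.06896552]
[0.48988177 0.03626405 0.09535382] [ 0.60669144 -0.03976441  0.07655292] 0.13937297460205647 2.5646028138281403
[0.48571215 0.03364561 0.091     ] [ 0.60650114 -0.0389974   0.077     ]
[0.49217432 0.0411307  0.091     ] [ 0.60680407 -0.04080231  0.077     ]
```

View pics/c1.png

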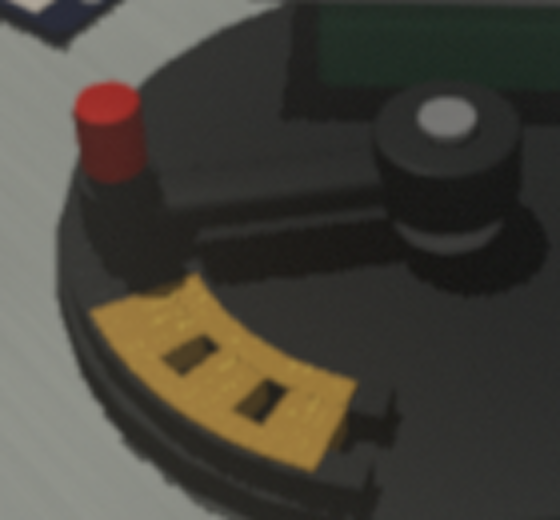

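The crop confirms the red knob on the lever end boss; both sector holes are clear, at (262,323) and (280,335) in side pixels. Next, the hole angles.

```bash
python3 - <<'E'
from h import *
K={}
for n,bx in(("scene",(350,200,395,240)),("side",(225,250,260,290))):
    im=cv2.imread(f"pics/{n}0.png").astype(int);x0,y0,x1,y1=bx
    m=np.zeros(im.shape[:2],bool);m[y0:y1,x0:x1]=(im[...,2]>2.2*np.maximum(im[...,1],im[...,0])+15)[y0:y1,x0:x1]
    r=cv2.minAreaRect(np.argwhere(m)[:,::-1].astype(np.float32));b=blobs(m);print(n,b,r);K[n]=r[0]
k=tri(K["scene"],K["side"]);print("knob",k)
p=np.array([.6067,-.0398])
kk=[k]+[ray(n,K[n],.091) for n in K]
for q in kk: d=q[:2]-p;print(q,np.linalg.norm(d),np.arctan2(d[1],d[0]))
a0=np.arctan2(*(k[:2]-p)[::-1])
for a,b in(((347.8,219.3),(262.2,323.1)),((331.3,215.2),(280.2,334.9))):
    X=tri(a,b);print("hole",X)
    for q in [X]+[ray(n,u,z) for n,u in(("scene",a),("side",b)) for z in (.035,.045,.055)]:
        d=q[:2]-p;print(q[2].round(4),np.linalg.norm(d).round(4),(np.arctan2(d[1],d[0])-a0+6.283)%6.283)
E
```

```text
scene [(array([372.7, 217.4]), array([367, 208,  12,  20, 198], dtype=int32))] ((372.7676696777344, 217.52056884765625), (10.660813331604004, 19.17412757873535), 4.39870548248291)
side [(array([241.3, 260.8]), array([234, 256,  16,  11, 125], dtype=int32))] ((241.5, 261.0), (10.0, 15.0), 90.0)
knob [0.49341911 0.03880542 0.09730197]
[0.49341911 0.03880542 0.09730197] 0.13788173012748633 2.534973482573411
[0.48830774 0.03455959 0.091     ] 0.13980727877621787 2.5807829302760448
[0.49633961 0.04686711 0.091     ] 0.14032321120352578 2.4758735129257774
hole [ 0.46594564 -0.04194519  0.03464125]
0.0346 0.1408 0.6216733426889656
0.035 0.1419 0.6134482744310663
0.045 0.1319 0.5683728125922434
0.055 0.1222 0.5158221039277482
0.035 0.1401 0.6350570523789996
0.045 0.1454 0.6892405477824477
0.055 0.1511 0.7394703076385092
hole [ 0.47272938 -0.08122556  0.03425118]
0.0343 0.1402 0.9063221034996785
0.035 0.1401 0.8980513427847869
0.045 0.1287 0.8719246103333864
0.055 0.1174 0.840746757864868
0.035 0.1404 0.9175993414655208
0.045 0.1475 0.9552315453059732
0.055 0.1548 0.9893630466870542
```

```bash
python3 - <<'E'
from h import *
p=np.array([.6067,-.0398]);a,b=(372.8,217.5),(242.6,268.3)
for q in (tri(a,b),ray("scene",a,.091),ray("side",b,.091)):
    d=q[:2]-p;print(q,np.linalg.norm(d),np.arctan2(d[1],d[0]))
for an in(2.56,2.57,2.58,2.59,2.6):
    q=np.append(p+.14*np.array([np.cos(an),np.sin(an)]),.091);print(an,proj("scene",q),proj("side",q))
E
```

```text
[0.48761469 0.03319411 0.08945082] 0.13967623145312355 2.591700786052093
[0.48821306 0.03458397 0.091     ] 0.1399004322584795 2.58099526699441
[0.48724693 0.03055672 0.091     ] 0.1386329798211101 2.6093076998426996
2.56 [373.49065078 218.30308753] [241.56137486 265.6579626 ]
2.57 [373.1845245 217.9129384] [241.5855503  266.21547398]
2.58 [372.87298691 217.52522445] [241.61833211 266.7733903 ]
2.59 [372.5560787  217.13997466] [241.65974716 267.33165461]
2.6 [372.23384081 216.75721767] [241.70982148 267.89020949]
```

Call:
{"name": "drive_tool", "arguments": {"steps": [0, 0, 0, 0, 0, 0.56, -1, 0, 0, 0, 0, 0, 0.56, -1, -43.6, -29.3, 0, 0, 0, 0, -1, -43.6, -29.3, 0, 0, 0, 0, -1, -43.6, -29.3, 0, 0, 0, 0, -1, -43.6, -29.3, 0, 0, 0, 0, -1, -43.6, -29.3, 0, 0, 0, 0, -1, -43.6, -29.3, 0, 0, 0, 0, -1]}}

```text
clock: 1.15
tool_pos: [0.3586, 0.3197, 0.2146]
tool_rot: [180.0, 0.0, 148.2]
contact_force: [0.2, -0.3, -0.3]
gripper_width: 0.0922
gripper_force: 0.0
```

Call:
{"name": "drive_tool", "arguments": {"steps": [-43.6, -29.3, 0, 0, 0, 0, -1, -43.6, -29.3, 0, 0, 0, 0, -1, -43.6, -29.3, 0, 0, 0, 0, -1, -43.6, -29.3, 0, 0, 0, 0, -1, -43.6, -29.3, 0, 0, 0, 0, -1, -43.6, -29.3, 0, 0, 0, 0, -1, 0, 0, 0, 0, 0, 0, -1]}}

```text
clock: 2.02
tool_pos: [0.489, 0.0302, 0.2147]
tool_rot: [-180.0, 0.1, 147.8]
contact_force: [-0.3, 0.5, -0.8]
gripper_width: 0.0919
gripper_force: 0.0
```

```bash
cat >> h.py <<'E'
from scipy.spatial.transform import Rotation as Ro
from bench import sensors
def wcam():
    s=sensors.get_state();K,c=cam("wrist");T=np.eye(4);T[:3,:3]=Ro.from_euler("xyz",s["tool_rot"],degrees=True).as_matrix();T[:3,3]=s["tool_pos"]
    return s,K,T@c["mount"]
def wray(K,M,p,z):
    d=M[:3,:3]@np.linalg.solve(K,[p[0],p[1],1]);o=M[:3,3];return o+d*(z-o[2])/d[2]
def wproj(K,M,X):
    u=K@(np.linalg.inv(M)@np.append(X,1))[:3];return u[:2]/u[2]
E
python3 - <<'E'
from h import *
s,K,M=wcam();im=cv2.cvtColor(cams.snapshot("wrist"),cv2.COLOR_RGB2BGR)
cv2.imwrite("pics/w1.png",im);np.savez("w1",K=K,M=M)
print(s["clock"],s["tool_pos"],s["tool_rot"],s["contact_force"])
print(wproj(K,M,[.4876,.0337,.108]))
E
```

```text
2.025 [0.48902033 0.03016601 0.21466477] [-1.79952664e+02  7.62445678e-02  1.47810428e+02] [-0.31241738  0.50138562 -0.79441888]
[318.94683289 235.61855317]
```

View pics/w1.png

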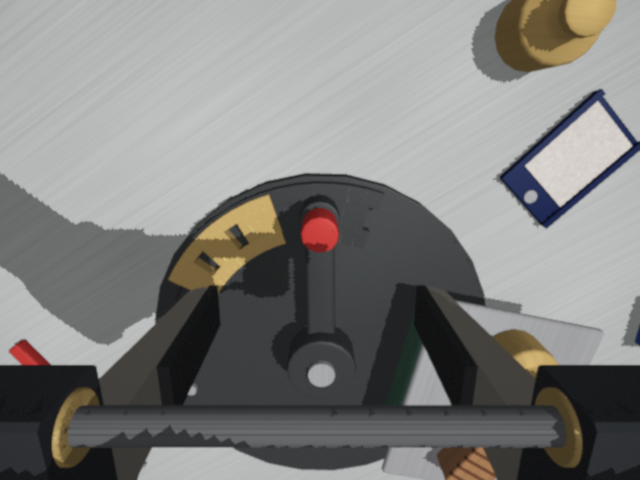

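The wrist view shows the knob top at about (319,229), the button at (321,375), and the sector holes at (237,236) and (208,260). The fingers straddle the knob. I'll measure these precisely.

```bash
python3 - <<'E'
from h import *
z=np.load("w1.npz");K,M=z["K"],z["M"]
im=cv2.imread("pics/w1.png");H,S,V=cv2.split(cv2.cvtColor(im,cv2.COLOR_BGR2HSV))
def box(m,b):
    o=np.zeros_like(m);x0,y0,x1,y1=b;o[y0:y1,x0:x1]=m[y0:y1,x0:x1];return o
b=box(((H<8)|(H>172))&(S>150)&(V>60),(295,200,345,260));c,r=cv2.minEnclosingCircle(np.argwhere(b)[:,::-1].astype(np.float32));print("knob",blobs(b),c,r)
t=box(((H<8)|(H>172))&(S>150)&(V>185),(295,200,345,260));print(blobs(t))
u=blobs(box((S<60)&(V>140),(300,355,342,395)));print("btn",u)
P0=wray(K,M,u[0][0],.077);print("pivot",P0)
k=wray(K,M,c,.104);d=k-P0;a0=np.arctan2(d[1],d[0]);print("knob",k,np.hypot(*d[:2]),a0)
br=box((H>12)&(H<30)&(S>100)&(V>100),(165,190,290,300)).astype(np.uint8)
cs,hi=cv2.findContours(br,cv2.RETR_CCOMP,cv2.CHAIN_APPROX_NONE)
for c,h in zip(cs,hi[0]):
    if h[3]>=0 and len(c)>12:
        q=c.reshape(-1,2);r=cv2.minAreaRect(q);X=wray(K,M,r[0],.0345);d=X-P0;print("hole",r,X,np.hypot(*d[:2]),(np.arctan2(d[1],d[0])-a0)%6.283)
        w=[wray(K,M,v,.0345)-P0 for v in q];an=[(np.arctan2(v[1],v[0])-a0)%6.283 for v in w];print(min(an),max(an))
E
```

```text
knob [(array([319.2, 230.2]), array([ 301,  208,   38,   44, 1319], dtype=int32))] (319.0, 229.78750610351562) 21.810531616210938
[(array([320.5, 231.8]), array([303, 218,  35,  31, 737], dtype=int32))]
btn [(array([321.1, 374.9]), array([308, 364,  27,  23, 466], dtype=int32))]
pivot [ 0.60677265 -0.03853501  0.077     ]
knob [0.48488704 0.03547029 0.104     ] 0.1425934323982309 2.595917644460388
hole ((206.00001525878906, 263.0), (24.041629791259766, 15.55634880065918), 45.0) [ 0.4726724  -0.08060063  0.0345    ] 0.14054320343366933 0.8494563254809231
0.7887680097558212 0.8959959862613607
hole ((237.39776611328125, 237.11709594726562), (25.424938201904297, 14.511116027832031), 52.43141174316406) [ 0.46773844 -0.0412161   0.0345    ] 0.13906005922841042 0.5647709509929149
0.5119026737989181 0.6148865916524242
```

Call:
{"name": "drive_tool", "arguments": {"steps": [3.4, 2.4, 0, 0, 0, -0.05, -1, 0, 0, 30, 0, 0, 0, -1, 0, 0, 30, 0, 0, 0, -1, 0, 0, 30, 0, 0, 0, -1, 0, 0, 0, 0, 0, 0, -1]}}

```text
clock: 2.7
tool_pos: [0.4843, 0.0397, 0.123]
tool_rot: [-179.8, -0.2, 148.9]
contact_force: [-0.2, 0.2, -0.1]
gripper_width: 0.0921
gripper_force: 0.0
```

```bash
python3 - <<'E'
from h import *
s,K,M=wcam();im=cv2.cvtColor(cams.snapshot("wrist"),cv2.COLOR_RGB2BGR);cv2.imwrite("pics/w2.png",im)
H,S,V=cv2.split(cv2.cvtColor(im,cv2.COLOR_BGR2HSV))
b=((H<8)|(H>172))&(S>150)&(V>60);bl=max(blobs(b),key=lambda b:b[1][4]);print(bl)
print(s["tool_pos"],s["tool_rot"],wproj(K,M,[.4874,.0340,.108]),wproj(K,M,[.4874,.0340,.091]))
E
```

```text
(array([309.7, 292.5]), array([ 283,  258,   53,   69, 2935], dtype=int32))
[0.48427    0.03965783 0.12296242] [-179.83259547   -0.21688744  148.9162142 ] [309.10271371 303.30787519] [309.74006686 289.65699877]
```

Call:
{"name": "drive_tool", "arguments": {"steps": [-5, -3, 0, 0, 0, 0, -1, 0, 0, 0, 0, 0, 0, -1, 0, 0, 0, 0, 0, 0, -1]}}

```text
clock: 3.12
tool_pos: [0.4896, 0.0329, 0.1253]
tool_rot: [179.9, 0.1, 148.7]
contact_force: [-0.1, 0.3, -0.1]
gripper_width: 0.0919
gripper_force: 0.0
```

Call:
{"name": "drive_tool", "arguments": {"steps": [0, 0, 0, 0, 0, 0, -1, 0, 0, 0, 0, 0, 0, -1]}}

```text
clock: 3.38
tool_pos: [0.4892, 0.033, 0.1247]
tool_rot: [180.0, 0.0, 148.7]
contact_force: [0.1, -0.8, 0.7]
gripper_width: 0.0917
gripper_force: 0.0
```

Call:
{"name": "drive_tool", "arguments": {"steps": [0, 0, 0, 0, 0, 0, -1]}}

```text
clock: 3.5
tool_pos: [0.4891, 0.033, 0.1246]
tool_rot: [-180.0, -0.0, 148.7]
contact_force: [-0.3, -0.2, 0.3]
gripper_width: 0.0919
gripper_force: 0.0
```

Call:
{"name": "drive_tool", "arguments": {"steps": [2, 0, 12, 0, 0, 0, -1, 0, 0, 12, 0, 0, 0, -1, 0, 0, 12, 0, 0, 0, -1, 0, 0, 11, 0, 0, 0, -1, 0, 0, 0, 0, 0, 0, -1, 0, 0, 0, 0, 0, 0, -1]}}

```text
clock: 4.25
tool_pos: [0.4876, 0.0339, 0.0776]
tool_rot: [180.0, 0.0, 148.7]
contact_force: [0.3, -0.5, 0.3]
gripper_width: 0.092
gripper_force: 0.0
```

```bash
python3 - <<'E'
from h import *
s,K,M=wcam();im=cv2.cvtColor(cams.snapshot("wrist"),cv2.COLOR_RGB2BGR);cv2.imwrite("pics/w3.png",im)
print(s["tool_pos"],s["tool_rot"],wproj(K,M,[.4874,.0340,.108]))
E
```

```text
[0.48763299 0.03386931 0.07764056] [1.79995664e+02 1.12634153e-02 1.48728362e+02] [315.0732853  340.59147702]
```

View pics/w3.png

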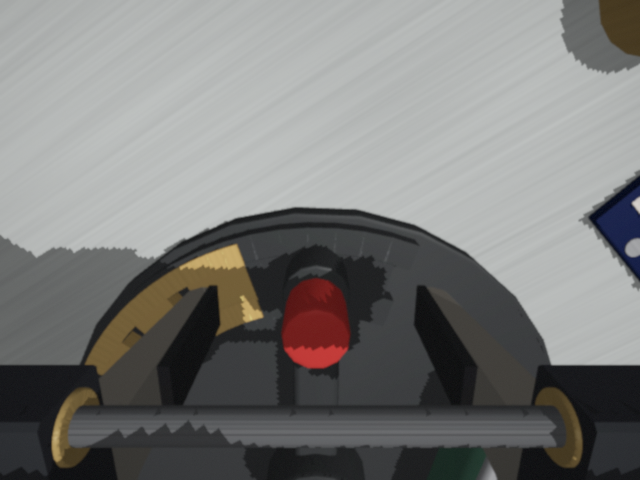

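The knob is centred between the pads, its top at about (316,338). Closing.

Call:
{"name": "drive_tool", "arguments": {"steps": [0, 0, 0, 0, 0, 0, 1, 0, 0, 0, 0, 0, 0, 1, 0, 0, 0, 0, 0, 0, 1, 0, 0, 0, 0, 0, 0, 1, 0, 0, 0, 0, 0, 0, 1, 0, 0, 0, 0, 0, 0, 1]}}

```text
clock: 5.05
tool_pos: [0.4874, 0.034, 0.0776]
tool_rot: [180.0, 0.0, 148.7]
contact_force: [-0.2, -0.2, 0.3]
gripper_width: 0.0338
gripper_force: 0.0
```

Call:
{"name": "drive_tool", "arguments": {"steps": [0, 0, 0, 0, 0, 0, 1, 0, 0, 0, 0, 0, 0, 1, 0, 0, 0, 0, 0, 0, 1]}}

```text
clock: 5.42
tool_pos: [0.4875, 0.034, 0.0776]
tool_rot: [180.0, 0.0, 148.7]
contact_force: [-0.7, -0.9, 0.1]
gripper_width: 0.0273
gripper_force: 30.0
```

Call:
{"name": "drive_tool", "arguments": {"steps": [0, 0, -3, 0, 0, 0, 1, 0, 0, -3, 0, 0, 0, 1, 0, 0, -3, 0, 0, 0, 1, 0, 0, -3, 0, 0, 0, 1, 0, 0, -3, 0, 0, 0, 1, 0, 0, 0, 0, 0, 0, 1, 0, 0, 0, 0, 0, 0, 1]}}

```text
clock: 6.3
tool_pos: [0.4873, 0.034, 0.0926]
tool_rot: [180.0, -0.0, 148.7]
contact_force: [3.5, 1.9, -13.2]
gripper_width: 0.0274
gripper_force: 30.0
```

Call:
{"name": "drive_tool", "arguments": {"steps": [-0.1, -3.5, 0, 0, 0, -0.143, 1, -0.2, -7, 0, 0, 0, -0.2865, 1, -0.2, -7, 0, 0, 0, -0.2865, 1, -0.2, -7, 0, 0, 0, -0.2865, 1, -0.2, -7, 0, 0, 0, -0.2865, 1, -0.2, -7, 0, 0, 0, -0.2865, 1, -0.2, -7, 0, 0, 0, -0.2865, 1, -0.1, -3.5, 0, 0, 0, -0.143, 1]}}

```text
clock: 7.3
tool_pos: [0.4695, -0.0111, 0.0925]
tool_rot: [180.0, -0.1, 168.8]
contact_force: [2.1, 3.6, -13.4]
gripper_width: 0.0275
gripper_force: 30.0
```

Call:
{"name": "drive_tool", "arguments": {"steps": [0, 0, 0, 0, 0, 0, 1, 0, 0, 0, 0, 0, 0, 1, 0, 0, 0, 0, 0, 0, 1]}}

```text
clock: 7.68
tool_pos: [0.4694, -0.0115, 0.0924]
tool_rot: [-180.0, -0.1, 168.8]
contact_force: [0.9, 2.5, -12.5]
gripper_width: 0.0272
gripper_force: 30.0
```

```bash
python3 - <<'E'
from h import *
s,K,M=wcam();im=cv2.cvtColor(cams.snapshot("wrist"),cv2.COLOR_RGB2BGR);cv2.imwrite("pics/w4.png",im)
H,S,V=cv2.split(cv2.cvtColor(im,cv2.COLOR_BGR2HSV))
br=((H>12)&(H<30)&(S>100)&(V>70)).astype(np.uint8)
P0=np.array([.6067,-.0392,0])
cs,hi=cv2.findContours(br,cv2.RETR_CCOMP,cv2.CHAIN_APPROX_NONE)
for c,h in zip(cs,hi[0]):
    if h[3]>=0 and len(c)>12:
        q=c.reshape(-1,2);r=cv2.minAreaRect(q);X=wray(K,M,r[0],.0345);d=X-P0
        an=[np.arctan2(*(wray(K,M,v,.0345)-P0)[1::-1])%6.283 for v in q];print(r,X,np.hypot(*d[:2]),np.arctan2(d[1],d[0])%6.283,min(an),max(an))
E
```

```text
((210.30001831054688, 287.6000061035156), (34.435447692871094, 16.099689483642578), 63.43495178222656) [ 0.47260943 -0.07825225  0.0345    ] 0.1396615889360336 3.424806222668721 3.388269482630569 3.4743201894880236
((267.8357849121094, 267.7063903808594), (34.679325103759766, 19.99041748046875), 78.31063079833984) [ 0.46673866 -0.04042493  0.0345    ] 0.13996669794241326 3.1501590130212107 3.1068300353567833 3.2012183021699823
```

View pics/w4.png

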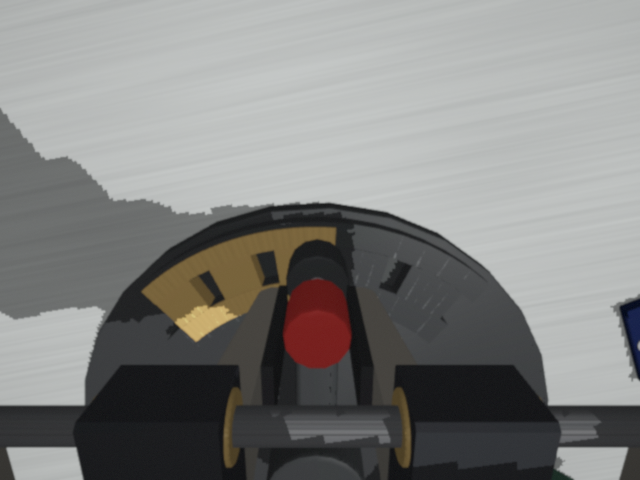

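The wrist view shows the first hole at (268,268), the second at (210,288), and the now-vacant parking hole at (398,276). The parking hole gives a direct zero reference.

```bash
python3 - <<'E'
from h import *
s,K,M=wcam();im=cv2.imread("pics/w4.png");g=cv2.cvtColor(im,cv2.COLOR_BGR2GRAY)
P0=np.array([.6067,-.0392,0])
print(s["tool_pos"],s["tool_rot"])
m=np.zeros(g.shape,bool);m[255:300,380:418]=g[255:300,380:418]<28
for b in blobs(m,20):
    ys=np.argwhere(m)[:,::-1].astype(np.float32);print(b);
    X=wray(K,M,b[0],.0335);d=X-P0;print(X,np.hypot(*d[:2]),np.arctan2(d[1],d[0]))
E
```

```text
[ 0.46943456 -0.01148961  0.0923797 ] [-1.79984374e+02 -6.87332991e-02  1.68792988e+02]
(array([399.7, 278. ]), array([392, 265,  17,  27, 111], dtype=int32))
[0.489446   0.03739222 0.0335    ] 0.14005308953506626 2.562959779218377
```

Call:
{"name": "drive_tool", "arguments": {"steps": [-0.1, -5.6, 0, 0, 0, -0.229, 1, -0.2, -7, 0, 0, 0, -0.2865, 1, -0.2, -7, 0, 0, 0, -0.2865, 1, -0.2, -7, 0, 0, 0, -0.2865, 1, -0.1, -3.9, 0, 0, 0, -0.16, 1, 0, 0, 0, 0, 0, 0, 1, 0, 0, 0, 0, 0, 0, 1, 0, 0, 0, 0, 0, 0, 1]}}

```text
clock: 8.72
tool_pos: [0.4667, -0.0421, 0.0923]
tool_rot: [-180.0, -0.1, -178.7]
contact_force: [-2.2, 2.5, -13.3]
gripper_width: 0.0272
gripper_force: 30.0
```

```bash
python3 - <<'E'
from h import *
s,K,M=wcam();d=s["tool_pos"]-[.6067,-.0392,0];print(s["clock"],s["tool_pos"],s["tool_rot"],s["contact_force"],np.hypot(*d[:2]),np.arctan2(d[1],d[0])%6.283)
im=cv2.cvtColor(cams.snapshot("wrist"),cv2.COLOR_RGB2BGR);cv2.imwrite("pics/w5.png",im)
E
```

```text
8.725 [ 0.46665215 -0.0420671   0.09228865] [-1.79986401e+02 -9.70323585e-02 -1.78735233e+02] [ -2.2045196    2.46274085 -13.26542245] 0.14007719750472755 3.161876752644266
```

View pics/w5.png

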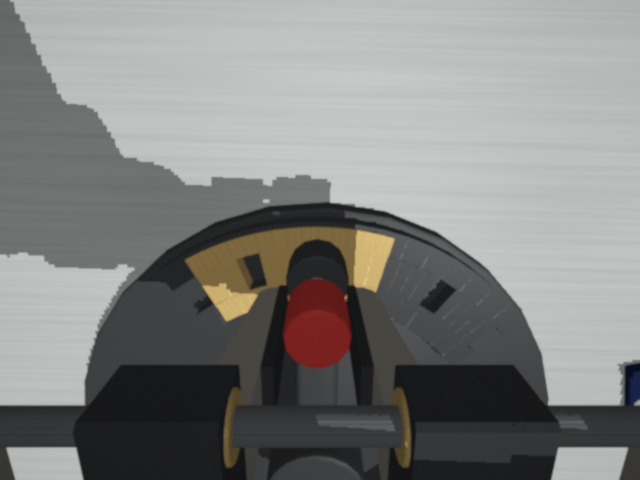

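Call:
{"name": "drive_tool", "arguments": {"steps": [0, 0, 1, 0, 0, 0, 1, 0, 0, 1, 0, 0, 0, 1, 0, 0, 1, 0, 0, 0, 1, 0, 0, 0, 0, 0, 0, 1, 0, 0, 0, 0, 0, 0, 1]}}

```text
clock: 9.4
tool_pos: [0.4668, -0.042, 0.0893]
tool_rot: [180.0, -0.1, -178.7]
contact_force: [-5.0, 1.3, -12.3]
gripper_width: 0.0275
gripper_force: 30.0
```

Call:
{"name": "drive_tool", "arguments": {"steps": [0, 0, 0.7, 0, 0, 0, 1, 0, 0, 0, 0, 0, 0, 1, 0, 0, 0, 0, 0, 0, 1]}}

```text
clock: 9.78
tool_pos: [0.4668, -0.042, 0.0887]
tool_rot: [180.0, -0.1, -178.7]
contact_force: [-4.8, 0.9, -12.6]
gripper_width: 0.0274
gripper_force: 30.0
```

Call:
{"name": "drive_tool", "arguments": {"steps": [0, 0, 0.7, 0, 0, 0, 1, 0, 0, 0, 0, 0, 0, 1, 0, 0, 0, 0, 0, 0, 1]}}

```text
clock: 10.15
tool_pos: [0.4668, -0.042, 0.088]
tool_rot: [-180.0, -0.1, -178.7]
contact_force: [-5.3, 1.1, -11.7]
gripper_width: 0.0272
gripper_force: 30.0
```

Call:
{"name": "drive_tool", "arguments": {"steps": [0, 0, 0.7, 0, 0, 0, 1, 0, 0, 0, 0, 0, 0, 1, 0, 0, 0, 0, 0, 0, 1]}}

```text
clock: 10.52
tool_pos: [0.4668, -0.042, 0.0873]
tool_rot: [180.0, -0.1, -178.7]
contact_force: [-5.3, 2.3, -12.3]
gripper_width: 0.0276
gripper_force: 30.0
```

Call:
{"name": "drive_tool", "arguments": {"steps": [0, 0, 0.7, 0, 0, 0, 1, 0, 0, 0, 0, 0, 0, 1, 0, 0, 0, 0, 0, 0, 1]}}

```text
clock: 10.9
tool_pos: [0.4668, -0.042, 0.0866]
tool_rot: [180.0, -0.1, -178.7]
contact_force: [-5.4, 2.5, -12.3]
gripper_width: 0.0274
gripper_force: 30.0
```

Call:
{"name": "drive_tool", "arguments": {"steps": [0, 0, 0.8, 0, 0, 0, 1, 0, 0, 0.8, 0, 0, 0, 1, 0, 0, 0, 0, 0, 0, 1]}}

```text
clock: 11.28
tool_pos: [0.4668, -0.042, 0.085]
tool_rot: [180.0, -0.1, -178.7]
contact_force: [-5.5, 2.2, -13.0]
gripper_width: 0.0273
gripper_force: 30.0
```

Call:
{"name": "drive_tool", "arguments": {"steps": [0, 0, 0.8, 0, 0, 0, 1, 0, 0, 0.8, 0, 0, 0, 1, 0, 0, 0, 0, 0, 0, 1]}}

```text
clock: 11.65
tool_pos: [0.4668, -0.042, 0.0834]
tool_rot: [180.0, -0.1, -178.7]
contact_force: [-5.8, 2.1, -11.1]
gripper_width: 0.0271
gripper_force: 30.0
```

Call:
{"name": "drive_tool", "arguments": {"steps": [0, 0, 0.8, 0, 0, 0, 1, 0, 0, 0.8, 0, 0, 0, 1, 0, 0, 0, 0, 0, 0, 1]}}

```text
clock: 12.02
tool_pos: [0.4668, -0.0421, 0.0819]
tool_rot: [180.0, -0.1, -178.7]
contact_force: [-5.0, 1.6, -11.9]
gripper_width: 0.0275
gripper_force: 30.0
```

Call:
{"name": "drive_tool", "arguments": {"steps": [0, 0, 0.8, 0, 0, 0, 1, 0, 0, 0.8, 0, 0, 0, 1, 0, 0, 0, 0, 0, 0, 1]}}

```text
clock: 12.4
tool_pos: [0.4668, -0.042, 0.0803]
tool_rot: [180.0, -0.1, -178.7]
contact_force: [-5.4, 1.8, -11.6]
gripper_width: 0.0274
gripper_force: 30.0
```

Call:
{"name": "drive_tool", "arguments": {"steps": [0, 0, 0, 0, 0, 0, 0.1, 0, 0, 0, 0, 0, 0, -0.2, 0, 0, 0, 0, 0, 0, -0.5, 0, 0, 0, 0, 0, 0, -1, 0, 0, 0, 0, 0, 0, -1, 0, 0, 0, 0, 0, 0, -1]}}

```text
clock: 13.15
tool_pos: [0.4676, -0.0419, 0.0804]
tool_rot: [-180.0, 0.0, -178.7]
contact_force: [-0.0, 0.6, -1.1]
gripper_width: 0.0852
gripper_force: 0.0
```

Call:
{"name": "drive_tool", "arguments": {"steps": [0, 0, 0, 0, 0, 0, -1, 0, 0, -15, 0, 0, 0, -1, 0, 0, -20, 0, 0, 0, -1, 0, 0, -30, 0, 0, 0, -1, 0, 0, -30, 0, 0, 0, -1, 0, 0, -30, 0, 0, 0, -1, 0, 0, 0, 0, 0, 0, -1, 0, 0, 0, 0, 0, 0, -1]}}

```text
clock: 14.15
tool_pos: [0.467, -0.0419, 0.2052]
tool_rot: [180.0, -0.0, -178.7]
contact_force: [0.9, 0.7, -0.1]
gripper_width: 0.0923
gripper_force: 0.0
```

```bash
python3 - <<'E'
from h import *
s,K,M=wcam();print(s["clock"],s["tool_pos"],s["contact_force"])
P=[cv2.cvtColor(cams.snapshot(n),cv2.COLOR_RGB2BGR) for n in("scene","side")]
a=P[0][190:360,220:405];b=P[1][170:370,210:440]
f=lambda i,w:cv2.resize(i,(w,int(i.shape[0]*w/i.shape[1])),interpolation=2)
a,b=f(a,400),f(b,400);h=max(len(a),len(b));o=np.zeros((h,800,3),np.uint8);o[:len(a),:400]=a;o[:len(b),400:]=b;cv2.imwrite("pics/fin.png",o)
an=2.592+.567
for z in(.091,.108,.118,.074):
    q=np.array([.6067+.14*np.cos(an),-.0392+.14*np.sin(an),z]);u=proj("scene",q);v=proj("side",q);print(z,(u-[220,190])*400/185,(v-[210,170])*400/230+[400,0])
E
```

```text
14.15 [ 0.46702519 -0.04188952  0.20524032] [ 0.86709881  0.73419761 -0.05665246]
0.091 [275.28025264  21.93846617] [484.1668548  221.64139994]
0.108 [275.47290952   8.63370648] [482.48898001 207.78222773]
0.118 [275.58791638   0.69140745] [481.48202588 199.46483067]
0.074 [275.09110589  35.00081815] [485.80334567 235.15874286]
```

View pics/fin.png

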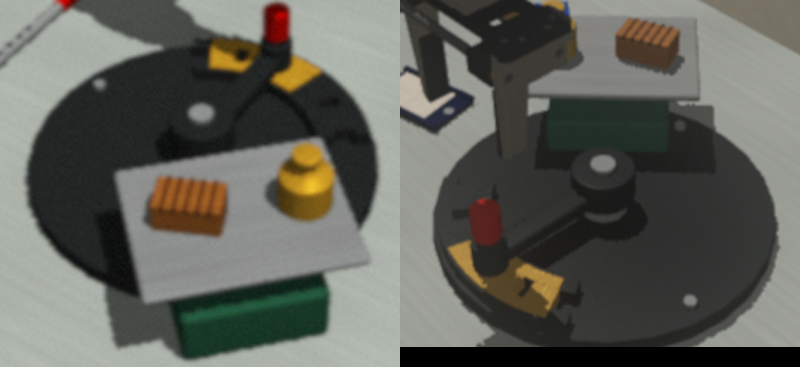

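The knob sits at (276,22) in the scene crop and (486,222) in the side crop. The predicted positions for a fully home pin are (275,22) and (484,222). One hole is still free beyond it, and both loads are standing. Handing in.

```bash
python3 -c "
from bench import sign_off
print(sign_off())"
```

```text
the job is handed in; nothing more can be done
None
```

I handed the job in at about 14 s: by camera the pin is home in the first hole with the lever at about 0.57 rad, the platform is up with both loads standing, and the gripper was clear; the sign-off returned no verdict.

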